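# Latch the specimen transport case

## Task

Latch the specimen transport case: swing the steel loop up and hook its bar over the keeper on the lid's front edge, then press the lever down until it is fully home against its stop, so that the lid is pulled tight on its seal. Work gently, feeling for contact: never lean hard on the latch or the lid (stay well under 30 N), and leave the other things on the bench alone. Let go of everything at the end.

Things in the scene. Friction and masses are not known exactly. Their poses are not given: they have to be found in the camera images.
- case: White transport case, grey lid, fixed on the bench: 200 mm deep (x), 260 wide (y), 157 high shut. Origin: centre of underside. x points from its front wall (case x = -100 mm; it carries the latch and looks to the robot's right) to its back, y to its left, z up. The latch moves only in its x-z plane at y = 0; hinge axes lie along y. Outward below means case -x.
- lid (a joint): Angle of the grey lid about its hinge on the far rim, rad: 0 shut tight, about 0.023 as found: its rubber seal springs the front edge up some 5 mm. Pushing it flat takes about 18 N at the front edge; the latch does it. The bar must lie in the keeper's groove before the lever goes down.
- keeper (a point): Seat of the bar's centre in the keeper, a 30 mm wide steel hook on the lid's front edge, 14 mm off the wall: an upward-open groove along y, 10 mm wide, its floor 3 mm under this point. Outer lip 4 mm thick, rising 1 mm above this point; the lid's edge behind and its top 2 mm above. 160 mm over the bench as found, 155 with the lid tight. Axes as the case's.
- lever (a joint): Angle of the steel lever, rad, growing as it is raised. As found 1.94 to 2.22, upper stop 2.35. Its elevation above level, pointing outward: joint - 0.908. Home is where its underside meets the stop pin; the pin's plate is clamped so that this is anywhere from 0 to 0.42: not measured, feel for it. Friction (0.14 N m) keeps it where it is left: it does not snap home. Pressing takes 3 to 12 N.
- lever_pivot (a point): The lever's fixed hinge axis, 14 mm in front of the case's front wall, 115 mm above the bench, straight under the keeper.
- lever_tip (a point): Free end of the lever, on its mid-plane: a flat steel paddle 24 mm wide (y), 5 mm thick, reaching 55 mm from the pivot. It slopes up and outward as found; press on its upper face. At joint value 0 this point is 34 mm further out than the pivot and 43 mm lower. The solid stop pin lies under the paddle, 34 mm from the pivot.
- loop (a joint): Angle of the steel loop relative to the lever, rad. The loop's outward lean from upright is (loop - lever). Friction (0.045 N m) keeps it where it is left.
- lever_seat (a point): Point on the underside face of the lever's paddle, 34 mm from the pivot, mid-width, that meets the stop pin (a round steel pin 5 mm thick along y) when the lever is home.
- loop_pivot (a point): The loop's hinge on the lever, 16 mm from the lever's pivot; it goes along with the lever. At lever value 0 it lies under the lever's pivot (28 degrees past straight down, towards the case); raising the lever carries it outward and up, by the same angle.
- loop_bar (a point): Middle of the loop's round cross-bar, 6 mm thick, 46 mm long (y), 55.5 mm from the loop's pivot, joining two legs at y = +-23 mm; the lever passes between them. It goes over the keeper's lip into the groove. With the lever as found, the bar upright passes 3 to 7 mm over the lip; pushed down to seat it, it takes some 10 N and brings the lever to about 1.4 rad.
- loop_tab (a point): Grip point on the loop's thumb tab, 80.5 mm from the loop's pivot, on the line through the bar and 25 mm beyond it: a flat tab 14 mm wide (y), 5 mm thick, ending 38 mm beyond the bar. Can be pinched across its 14 mm width from above. As found it leans 38 to 68 degrees outward from upright.
- tube_rack: Loose blue tube rack 90 x 130 x 35 mm; bystander, to be left alone. Origin: centre of its underside.
- tip_box: Loose pipette tip box 87 x 122 x 67 mm; bystander, to be left alone. Origin: centre of its underside.
- buffer_bottle: Loose white bottle, 56 mm wide, 110 mm high; bystander, to be left alone. Origin: centre of its underside.
- amber_bottle: Loose amber bottle, 56 mm wide, 110 mm high; bystander, to be left alone. Origin: centre of its underside.
- sample_jar: Loose jar 48 mm wide, 50 mm high; bystander, to be left alone. Origin: centre of its underside.
- marker: Loose marker pen 124 mm long, 14 mm thick; bystander, to be left alone. Origin: centre of its underside.
- beaker: Loose glass beaker, 64 mm wide, 80 mm high; bystander, to be left alone. Origin: centre of its underside.

How it is judged:
By the outcome, as a careful person would: the job done as asked, in the order asked, and still so for the second after the job is handed in, with the robot touching nothing.
It also fails if it takes over 67 s, if anything falls off the work surface, if the arm or the gripper's body presses on something with over 40 N, if the wrist force passes 120 N, or if a joint passes its speed limit or range.

## Robot

A 6-joint arm with a two-finger parallel gripper is mounted at the origin on the work surface. World frame = base frame: x ahead of the robot, y to its left, z up, the work surface at z = 0. Lengths are in m, angles in rad, forces in N, time in s.
With the tool pointing down it reaches from about 0.275 to 0.875 m from the base axis. Payload 12.5 kg.
Tool frame: the origin (TCP) lies at the very end of the fingers, on their centre line; the grasp point (between the pads) lies 19 mm behind it; x points along the fingers, y is the direction in which the jaws open and shut, and the axes are right-handed (so a half turn about x gives the same grasp; the last joint's range is limited). The gripper opens to 85 mm and grips with 20 to 120 N. Pads are 22 mm wide; open, the fingers measure 114 mm over their backs; the gripper's body (76 mm by 85 mm) begins 54 mm behind the grasp point. The pads swing forward as they close: fully open they stand 13 mm farther back than shut.
Start: joints at [-1.344, 0.351, 1.652, -0, 1.139, -0.085], TCP at [0.169, -0.523, 0.231] pointing down, gripper open.
Joint ranges: [-2.75, 2.75], [-0.79, 2.1], [0.01, 2.65], [-1.57, 4.71], [0.07, 3.14], [-2.87, 2.87]. Speed limits (rad/s): [2.22, 2.22, 2.79, 3.14, 3.14, 3.14].

## Interface

Orientations are given as a 3x3 rotation matrix whose columns are the frame's x, y, z axes.
In Python, from bench import manip gives the robot as it stands. Calls block until the motion is done:
- manip.move_ptp(position, orientation): joint-space move of the TCP to a pose.
- manip.move_l(position, attitude=None, max_speed=0.15): straight line of the TCP; attitude=None keeps the orientation; max_speed is the mean speed in m/s.
- manip.move_j(angles): joint-space move.
- manip.set_gripper(opening, effort=None): opening from 0.0 (shut) to 1.0 (fully open); effort is the grip in N (None keeps the last); returns when the fingers have stopped.
- manip.dwell(seconds).
- manip.inverse_kinematics(position, orientation): joint angles nearest the present ones, or None.
- manip.grab_frame(name): name is "side" or "top"; returns (picture, depth): 384x512x3 uint8, red, green, blue; 384x512 float32, m along the optical axis (not along the pixel's ray), 0 where there is no reading.
- manip.get_calibration(name): a dict with "camera_matrix" (3x3 intrinsics, pixels), "R" (3x3) and "t" (3): a world point X has camera coordinates R X + t. Camera axes: x right, y down, z forward; pixel columns grow to the right and rows downward; lengths in m; the calibration is good to about 2 mm. A picture is of the moment at which its call begins. get_calibration takes no time and is no camera call.
A pose or a line that the arm cannot do raises manip.Unreachable and nothing moves.
- manip.sign_off(): hands the job in, once; it reports no verdict.
Trained networks look in the newest picture that a camera, given by its name, has taken for a name from the list of things; names that differ only in an ending like _2 or _b are one class to them, and where a whole thing is asked for, a point or a joint stands for the part that bears it (a point fixed in the world has none). Each returns a list of dicts, best first, with "confidence" (0 to 1); they miss things now and then, are a little off and sometimes report something else, mostly with a low value. They report only what shows in the picture. A call takes as long as a camera call.
- manip.look_for(camera, name): "at" ([x, y, z] in m, in world coordinates, good to about 4 mm: the middle of the surface that is visible of it).
Readings, each from a call of its own:
- manip.current_time(): time.
- manip.current_qpos(): joint angles.
- manip.current_joint_vel(): joint speeds.
- manip.current_joint_torque(): joint torques, N m.
- manip.current_ee_pos(): TCP position.
- manip.current_tcp_rot(): TCP orientation.
- manip.current_force(): force on the tool from outside, world axes, zero at the start.
- manip.current_ft_torque(): the same for the moment, N m.
- manip.current_grip_width(): opening from 0.0 (shut) to 1.0 (fully open).
Only numpy, scipy, OpenCV 4.12 (cv2) and the standard library are available. Lean on these libraries where they do the work, as an engineer would, in place of code of your own. Each camera call takes 0.05 s, during which the arm holds its last target. There are 200 camera calls.

## Working session

There is one attempt and no reset: what is moved stays moved. The work goes in short steps, each a Python script; the robot and the scene stay as the last script left them, time stands still between calls to the robot, and variables do not carry over. Pictures are saved under pics/ and viewed, about 8 in all and at most 12, crops included, and the job is handed in when it is done.

```bash
mkdir -p pics; ls; python3 - <<'E'
from bench import manip
import cv2,numpy as np
for c in("side","top"):
    p,d=manip.grab_frame(c); cv2.imwrite(f"pics/{c}0.png",p[:,:,::-1]); np.save(f"pics/{c}0.npy",d)
    k=manip.get_calibration(c); print(c,k["camera_matrix"].round(1).tolist(),(-k["R"].T@k["t"]).round(3),k["R"].round(2).tolist())
    for n in("case","lid","keeper","lever_pivot","lever_tip","loop_pivot","loop_bar","loop_tab","lever","loop"):
        try:
            print(n,[(np.round(r["at"],3).tolist(),round(r["confidence"],2)) for r in manip.look_for(c,n)[:2]])
        except Exception as e: print(n,repr(e))
print(manip.current_time(),manip.current_force())
a=cv2.imread("pics/side0.png");b=cv2.imread("pics/top0.png")
cv2.imwrite("pics/a.png",np.vstack([cv2.resize(a,(400,300)),cv2.resize(b,(400,300))]))
E
```

```text
pics
side [[488.8, 0.0, 254.7], [0.0, 488.8, 199.0], [0.0, 0.0, 1.0]] [ 0.469 -0.931  1.022] [[0.98, -0.19, -0.02], [-0.14, -0.65, -0.75], [0.12, 0.74, -0.66]]
case [([0.561, -0.021, 0.157], 0.8)]
lid [([0.562, 0.042, 0.161], 0.78), ([0.558, -0.021, 0.161], 0.58)]
keeper [([0.56, 0.043, 0.16], 0.74), ([0.552, -0.073, 0.131], 0.44)]
lever_pivot [([0.554, -0.075, 0.132], 0.59), ([0.443, -0.134, 0.014], 0.41)]
lever_tip [([0.443, -0.134, 0.013], 0.18)]
loop_pivot [([0.552, -0.11, 0.139], 0.54)]
loop_bar [([0.549, -0.11, 0.139], 0.56)]
loop_tab []
lever [([0.553, -0.076, 0.134], 0.63)]
loop [([0.554, -0.075, 0.134], 0.17)]
top [[460.7, 0.0, 258.1], [0.0, 460.7, 189.6], [0.0, 0.0, 1.0]] [0.514 0.06  1.192] [[-0.01, -1.0, -0.02], [-0.99, 0.01, -0.1], [0.1, 0.01, -0.99]]
case [([0.557, 0.065, 0.164], 0.87), ([0.56, 0.066, 0.156], 0.59)]
lid [([0.557, 0.068, 0.157], 0.78), ([0.556, -0.086, 0.138], 0.33)]
keeper [([0.563, 0.067, 0.16], 0.74)]
lever_pivot [([0.556, -0.089, 0.138], 0.9), ([0.56, 0.068, 0.158], 0.42)]
lever_tip [([0.552, -0.091, 0.138], 0.63), ([0.555, -0.111, 0.137], 0.53)]
loop_pivot [([0.554, -0.112, 0.137], 0.84)]
loop_bar [([0.554, -0.109, 0.138], 0.51)]
loop_tab [([0.558, -0.106, 0.136], 0.54)]
lever [([0.443, -0.13, 0.014], 0.75), ([0.552, -0.089, 0.134], 0.68)]
loop [([0.559, -0.087, 0.139], 0.74), ([0.554, -0.11, 0.137], 0.68)]
1.1 [-0.46018724 -0.75765253  0.45525078]
```

View pics/side0.png

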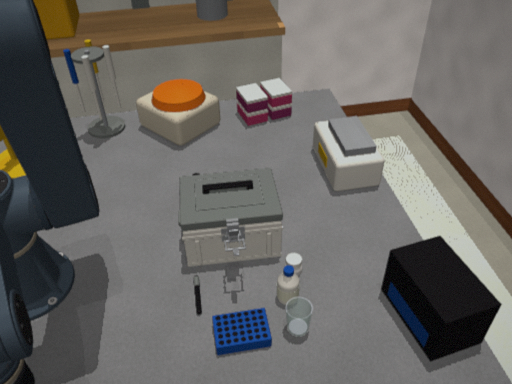

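View pics/top0.png

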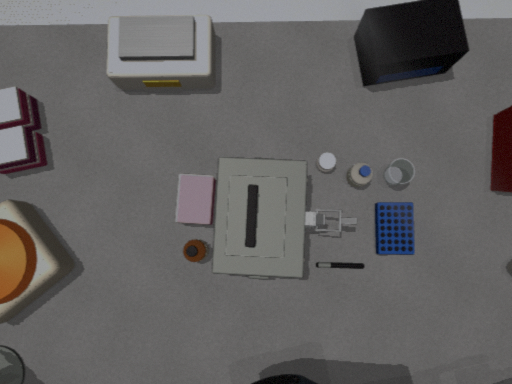

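The top view shows the case with its latch on the -y side (pixels about 305–355, 222), and the bottles, rack and marker near it. Next I'll fit the case and latch from depth.

```bash
cat > h.py <<'E'
import numpy as np,cv2
from bench import manip
def cloud(c):
    p,d=manip.grab_frame(c); k=manip.get_calibration(c); K=k["camera_matrix"]
    v,u=np.mgrid[0:384,0:512]
    X=np.stack([(u-K[0,2])/K[0,0]*d,(v-K[1,2])/K[1,1]*d,d],-1)
    return p,d,(X-k["t"])@k["R"]
def proj(c,X):
    k=manip.get_calibration(c); q=k["camera_matrix"]@(k["R"]@np.asarray(X)+k["t"]); return q[:2]/q[2]
E
python3 - <<'E'
from h import *
p,d,W=cloud("top")
m=(W[...,2]>.14)&(W[...,2]<.18)&(abs(W[...,0]-.56)<.17)&(W[...,1]>-.07)&(W[...,1]<.2)&(d>0)
r=cv2.minAreaRect(W[m][:,:2].astype(np.float32)*1000); print("rect mm",r,cv2.boxPoints(r).round(1).tolist())
# robust rect: main component
n,l,s,_=cv2.connectedComponentsWithStats(cv2.morphologyEx(m.astype(np.uint8),cv2.MORPH_OPEN,np.ones((9,9))))
i=1+s[1:,4].argmax(); r=cv2.minAreaRect(W[(l==i)][:,:2].astype(np.float32)*1000); print("rect2",r,cv2.boxPoints(r).round(1).tolist())
for c in("top","side"):
    p,d,W=cloud(c)
    m=(W[...,2]>.05)&(W[...,2]<.2)&(abs(W[...,0]-.555)<.035)&(W[...,1]>-.16)&(W[...,1]<-.04)
    P=W[m]*1000; o=P[:,1].argsort()[::-1]; print(c,len(P)); print(P[o][::max(1,len(P)//90)].astype(int).tolist())
    q=proj(c,[.555,-.08,.13]).astype(int); z=p[q[1]-45:q[1]+45,q[0]-60:q[0]+60][:,:,::-1]
    cv2.imwrite(f"pics/{c}1.png",cv2.resize(z,None,fx=5,fy=5,interpolation=cv2.INTER_CUBIC)); print(c,"crop origin",q-[60,45])
a=cv2.imread("pics/top1.png");b=cv2.imread("pics/side1.png");cv2.imwrite("pics/c1.png",cv2.resize(np.vstack([a,b]),(400,600)))
E
```

```text
rect mm ((563.0773315429688, 52.04315948486328), (243.86001586914062, 264.8099060058594), 86.67455291748047) [[423.79998779296875, -62.0], [688.2000122070312, -77.4000015258789], [702.2999877929688, 166.10000610351562], [438.0, 181.39999389648438]]
rect2 ((563.5952758789062, 60.957122802734375), (226.0020294189453, 264.8099060058594), 86.67455291748047) [[424.8999938964844, -44.20000076293945], [689.2000122070312, -59.5], [702.2999877929688, 166.10000610351562], [438.0, 181.39999389648438]]
top 495
[[546, -40, 157], [549, -40, 154], [569, -40, 155], [539, -41, 114], [551, -42, 154], [562, -42, 154], [541, -43, 122], [553, -44, 158], [555, -45, 154], [560, -45, 153], [549, -46, 157], [576, -47, 115], [571, -47, 155], [542, -48, 163], [557, -48, 161], [564, -49, 159], [555, -50, 165], [551, -51, 160], [562, -51, 160], [571, -51, 158], [551, -55, 138], [545, -55, 134], [541, -57, 101], [565, -57, 143], [558, -58, 139], [541, -58, 113], [571, -58, 112], [549, -59, 143], [554, -59, 142], [538, -60, 114], [571, -61, 114], [547, -61, 146], [562, -61, 147], [534, -62, 116], [578, -63, 116], 
[... 2516 characters left out ...]
56, -73, 159], [561, -75, 159], [531, -76, 120], [577, -77, 118], [532, -82, 123], [580, -86, 124], [577, -92, 126], [531, -94, 128], [530, -102, 133], [530, -107, 135], [537, -109, 135], [544, -110, 134], [529, -110, 135], [579, -111, 136], [561, -112, 133], [541, -112, 134], [569, -112, 135], [539, -113, 135], [546, -113, 137], [564, -113, 134], [578, -114, 135], [534, -115, 135], [571, -116, 138], [578, -116, 134], [548, -117, 141], [558, -120, 139], [553, -122, 142], [560, -123, 141], [547, -126, 144], [557, -128, 144], [546, -132, 147], [558, -135, 148], [546, -138, 150], [557, -140, 149], [552, -142, 149], [557, -144, 151], [554, -145, 149], [549, -145, 150]]
side crop origin [173 196]
```

View pics/c1.png

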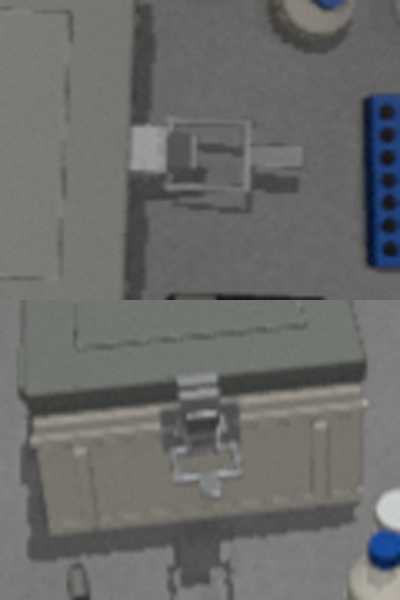

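The latch geometry agrees with the depth data. The case front faces -y, yawed about -3.3°. The keeper is near (0.558, -0.042, 0.160), the loop leans about 67° and the lever is at about 1.94. I'll move to a standoff at the tab.

```bash
cat >> h.py <<'E'
YAW=0.058
OUT=np.array([-np.sin(YAW),-np.cos(YAW),0]); YC=np.array([-np.cos(YAW),np.sin(YAW),0]); Z=np.array([0,0,1.])
P0=np.array([.5576,-.0422,0])   # foot of keeper/pivot line
SGN=1
def W(out,up,lat=0): return P0+OUT*out/1000+Z*up/1000+YC*lat/1000
def rot(tilt,s=None):
    s=SGN if s is None else s
    x=-OUT*np.sin(tilt)-Z*np.cos(tilt); y=s*YC; return np.column_stack([x,y,np.cross(x,y)])
def grasp_pose(out,up,tilt,lat=0):   # TCP position putting grasp point at (out,up) mm
    R=rot(tilt); return W(out,up,lat)+R[:,0]*.019,R
def inplane(p):  # world->(out,up,lat) mm
    d=np.asarray(p)-P0; return np.array([d@OUT,d[2],d@YC])*1000
def F(n=4):
    f=np.mean([manip.current_force() for _ in range(n)],0); return np.array([f@OUT,f[2],f@YC])
E
python3 - <<'E'
import h; from h import *
print(manip.current_tcp_rot().round(2).tolist(),manip.current_qpos().round(2))
lp=np.array([16,113]); lean=np.radians(67); tilt=np.radians(33)
g=lp+85.5*np.array([np.sin(lean),np.cos(lean)])
s=g+70*np.array([np.sin(tilt),np.cos(tilt)])
for sg in(1,-1):
    h.SGN=sg
    for a in ((*g,tilt),(*s,tilt),(0,245-0,.08)):
        q=manip.inverse_kinematics(*grasp_pose(*a)); print(sg,np.round(grasp_pose(*a)[0],3),None if q is None else np.round(q,2))
E
```

```text
[[-0.0, 0.31, -0.95], [0.0, -0.95, -0.31], [-1.0, -0.0, -0.0]] [-1.34  0.35  1.65 -0.    1.14 -0.08]
1 [ 0.553 -0.126  0.13 ] [-0.54  0.63  1.61  0.53  1.25  2.4 ]
1 [ 0.551 -0.164  0.189] [-0.59  0.57  1.53  0.5   1.39  2.43]
1 [ 0.558 -0.041  0.226] None
-1 [ 0.553 -0.126  0.13 ] [-0.54  0.63  1.61  0.53  1.25 -0.74]
-1 [ 0.551 -0.164  0.189] [-0.59  0.57  1.53  0.5   1.39 -0.71]
-1 [ 0.558 -0.041  0.226] [-0.19  0.37  1.63  0.09  1.15 -0.17]
```

```bash
sed -i 's/^SGN=1/SGN=-1/' h.py; python3 - <<'E'
from h import *
t0=manip.current_time()
lp=np.array([16,113]); lean=np.radians(67); tilt=np.radians(33)
g=lp+85.5*np.array([np.sin(lean),np.cos(lean)])
s=g+70*np.array([np.sin(tilt),np.cos(tilt)])
manip.set_gripper(.5,20)
manip.move_ptp(*grasp_pose(*s,tilt)); print(manip.current_time()-t0, F(20), F(20))
t=manip.current_time(); print(manip.current_time()-t)
p,d,Wd=cloud("top")
m=(Wd[...,2]>.136)&(Wd[...,2]<.155)&(abs(Wd[...,0]-.555)<.02)&(Wd[...,1]>-.146)&(Wd[...,1]<-.118)
print("tab pts",[inplane(x).round(1).tolist() for x in Wd[m][::8]],np.mean([inplane(x) for x in Wd[m]],0))
ims=[]
for c in("top","side"):
    p,_=manip.grab_frame(c); q=proj(c,[.555,-.11,.14]).astype(int); ims.append(cv2.resize(p[q[1]-45:q[1]+45,q[0]-60:q[0]+60][:,:,::-1],(400,300),interpolation=cv2.INTER_CUBIC))
cv2.imwrite("pics/2.png",np.hstack(ims)); print(manip.current_time())
E
```

```text
2.3667 [-0.24676425  0.28015665  0.15129455] [-0.24676425  0.28015665  0.15129455]
0.0
tab pts [[76.5, 142.1, -4.9], [93.0, 151.1, -5.4], [83.2, 143.2, -2.9], [99.3, 153.4, -3.3], [89.2, 147.9, -0.8], [79.0, 141.9, 1.7], [96.3, 146.3, 1.0], [85.6, 143.8, 3.7], [102.3, 150.6, 3.2], [90.9, 151.7, 6.0]] [ 89.47772482 146.28904588   0.25006031]
3.7667
```

View pics/2.png

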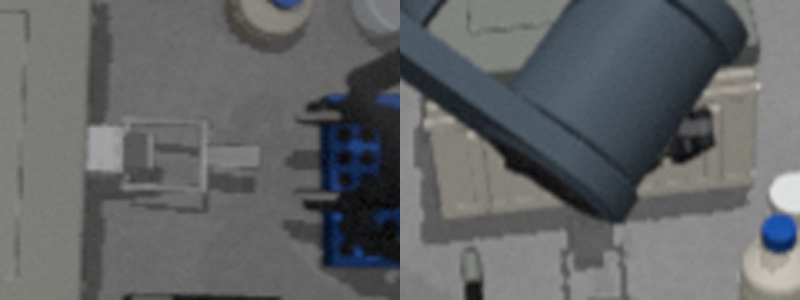

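The jaws straddle the tab evenly in the top view: fingers at rows 115 and 200, tab at row 157. Its depth also matches the model, so I'll go in and pinch.

```bash
python3 - <<'E'
from h import *
lp=np.array([16,113]); lean=np.radians(67); tilt=np.radians(33)
g=lp+85.5*np.array([np.sin(lean),np.cos(lean)])
f0=F(); p,R=grasp_pose(*g,tilt)
manip.move_l(p,R,.12); print("in",(F()-f0).round(2))
manip.set_gripper(0.05,20); print("grip",manip.current_grip_width()*85,(F()-f0).round(2),manip.current_ft_torque().round(2),manip.current_time())
# lift a first bit, 6 deg steps
for a in np.radians([63,59,55]):
    ti=np.radians(33)-.35*(lean-a)
    p,R=grasp_pose(*(lp+85.5*np.array([np.sin(a),np.cos(a)])),ti); manip.move_l(p,R,.06)
    print(np.degrees(a).round(),(F()-f0).round(2),manip.current_grip_width()*85,manip.current_time())
E
```

```text
in [-0.38 -0.66 -1.2 ]
grip 13.71308369746415 [2.84 3.33 0.38] [-0.48  0.26  0.24] 4.8583
63.0 [5.78 1.35 0.44] 12.968362483710855 5.1083
59.0 [4.71 1.03 0.59] 13.11980670993265 5.3583
55.0 [ 4.99  1.01 -0.02] 13.23064965861236 5.6083
```

```bash
python3 - <<'E'
from h import *
lean=np.radians(67); f0=np.array([-.25,.28,.15])
for d in [49,43,37,31,25,19,13,7,2]:
    a=np.radians(d); ti=np.radians(33)-.35*(lean-a)
    b=np.interp(d,[2,50],[2.5,.5])
    p,R=grasp_pose(*(np.array([16.5,113+b])+85.5*np.array([np.sin(a),np.cos(a)])),ti); manip.move_l(p,R,.07)
    f=(F()-f0); print(d,f.round(2),round(manip.current_grip_width()*85,1),round(manip.current_time(),2))
    if np.linalg.norm(f)>14: print("STOP");break
ims=[]
for c in("top","side"):
    p,_=manip.grab_frame(c); q=proj(c,[.555,-.07,.16]).astype(int); ims.append(cv2.resize(p[q[1]-45:q[1]+45,q[0]-60:q[0]+60][:,:,::-1],(400,300),interpolation=cv2.INTER_CUBIC))
cv2.imwrite("pics/3.png",np.hstack(ims)); print(manip.current_time())
E
```

```text
49 [ 2.54 -1.11  0.64] 13.2 5.88
43 [ 1.72 -2.05  1.57] 13.5 6.16
37 [ 0.98 -1.47  0.46] 13.2 6.42
31 [ 0.9  -1.59 -0.19] 13.4 6.69
25 [ 1.39 -0.71  0.9 ] 13.5 6.96
19 [ 1.78 -1.14  1.08] 13.6 7.22
13 [ 1.47 -2.77  0.53] 13.4 7.49
7 [ 0.55 -2.77  1.28] 13.1 7.76
2 [ 1.84 -4.46  0.99] 13.1 8.01
8.1083
```

View pics/3.png

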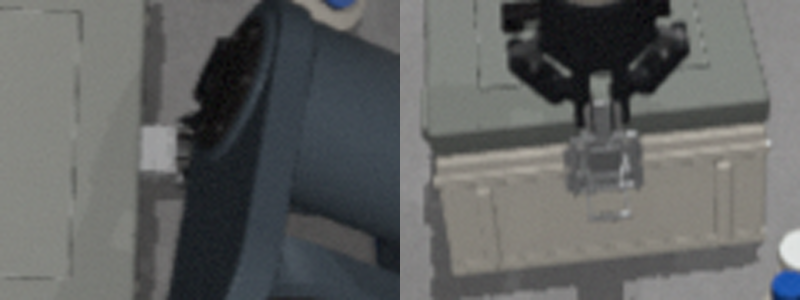

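The loop is upright in the grip (side view about 600, 110) and forces are low. Next: over the lip, then down in small, felt steps.

```bash
cat >> h.py <<'E'
def bar_pose(out,up,lean,tilt,lat=0):
    return grasp_pose(out+30*np.sin(lean),up+30*np.cos(lean),tilt,lat)
E
python3 - <<'E'
from h import *
f0=np.array([-.25,.28,.15])
def go(o,u,d,v=.04):
    a=np.radians(d); p,R=bar_pose(o,u,a,np.radians(33)-.35*np.radians(67-d)); manip.move_l(p,R,v)
    f=F()-f0; print(o,u,f.round(2),inplane(manip.current_ee_pos()).round(1),round(manip.current_time(),2)); return f
for d in[-4,-9,-13,-17]:
    a=np.radians(d)
    f=go(round(16.5+55.5*np.sin(a),1),round(116.5+55.5*np.cos(a),1),d)
    if np.linalg.norm(f)>14: print("STOP");raise SystemExit
for u in [168,167,166,165,164,163,162]:
    f=go(0,u,-17+ (168-u)*.5,.02)
    if np.linalg.norm(f)>15: print("STOP");break
E
```

```text
12.6 171.9 [ 2.92 -5.99 -0.38] [  7.8 182.7   0.2] 8.47
7.8 171.3 [ 2.84 -4.5   1.06] [9.00e-01 1.82e+02 1.00e-01] 8.79
4.0 170.6 [ 2.84 -2.65  2.33] [ -4.5 181.    0. ] 9.08
0.3 169.6 [ 2.04 -2.03  1.46] [ -9.8 179.5  -0. ] 9.37
0 168 [0.21 5.56 4.56] [-10.1 178.5  -0.3] 9.62
0 167 [-1.13  8.52  4.7 ] [ -9.9 177.9  -0.4] 9.87
0 166 [-0.32  8.64  5.07] [ -9.7 177.1  -0.4] 10.12
0 165 [-0.13  9.34  5.2 ] [ -9.6 176.3  -0.4] 10.37
0 164 [-0.61  9.89  5.19] [ -9.4 175.4  -0.4] 10.62
0 163 [-1.33  9.51  4.93] [ -9.3 174.5  -0.4] 10.87
0 162 [-2.49 10.6   5.07] [ -9.2 173.6  -0.4] 11.12
```

```bash
python3 - <<'E'
from h import *
f0=np.array([-.25,.28,.15])
def go(o,u,d,v=.02):
    a=np.radians(d); p,R=bar_pose(o,u,a,np.radians(33)-.35*np.radians(67-d)); manip.move_l(p,R,v)
    f=F()-f0; print(o,u,f.round(2),inplane(manip.current_ee_pos()).round(1),round(manip.current_time(),2)); return f
u=162
while u>156.5:
    u-=.5
    f=go(0,u,-14+(162-u)*.3)
    if f[1]>15 or np.linalg.norm(f)>17: print("STOP");break
# feel sideways for lip
for o in(.7,1.4,2.1,2.8): 
    f=go(o,u,-13)
    if f[0]<-7: break
E
```

```text
0 161.5 [-1.33 11.19  6.14] [ -9.2 173.2  -0.4] 11.37
0 161.0 [-1.64 12.75  6.03] [ -9.2 172.8  -0.4] 11.62
0 160.5 [-2.07 12.58  6.41] [ -9.2 172.3  -0.4] 11.87
0 160.0 [-3.39 13.13  5.66] [ -9.2 171.9  -0.4] 12.12
0 159.5 [-3.85 13.47  6.7 ] [ -9.3 171.5  -0.5] 12.37
0 159.0 [-3.92 15.42  6.31] [ -9.2 171.2  -0.5] 12.62
STOP
0.7 159.0 [-5.28 15.65  7.01] [ -8.6 171.2  -0.5] 12.87
1.4 159.0 [-4.25 15.8   7.  ] [ -8.  171.2  -0.5] 13.12
2.1 159.0 [-4.72 13.35  6.58] [ -7.3 171.1  -0.5] 13.37
2.8 159.0 [-5.45 13.35  6.87] [ -6.7 171.   -0.4] 13.62
```

```bash
python3 - <<'E'
from h import *
f0=np.array([-.25,.28,.15])
def go(o,u,d,v=.02):
    a=np.radians(d); p,R=bar_pose(o,u,a,np.radians(33)-.35*np.radians(67-d)); manip.move_l(p,R,v)
    f=F()-f0; print(o,u,f.round(2),inplane(manip.current_ee_pos()).round(1),round(manip.current_time(),2)); return f
for o in(3.5,4.2,5,6): 
    f=go(o,159,-12)
    if f[0]<-9: break
ims=[]
p,_=manip.grab_frame("side"); q=proj("side",[.555,-.07,.16]).astype(int); ims.append(cv2.resize(p[q[1]-35:q[1]+25,q[0]-40:q[0]+40][:,:,::-1],(800,600),interpolation=cv2.INTER_CUBIC))
cv2.imwrite("pics/4.png",np.hstack(ims)); print(manip.current_time(),[proj("side",W(*x))-q+[40,35] for x in((0,160),(0,160,15),(0,160,-15),(9,161,0))])
E
```

```text
3.5 159 [-12.42  11.3    4.8 ] [ -6.4 171.   -0.4] 13.87
13.9167 [array([39.49600512, 28.07907202]), array([33.59574671, 28.69876763]), array([45.38457232, 27.46060433]), array([39.80583971, 30.25728305])]
```

View pics/4.png

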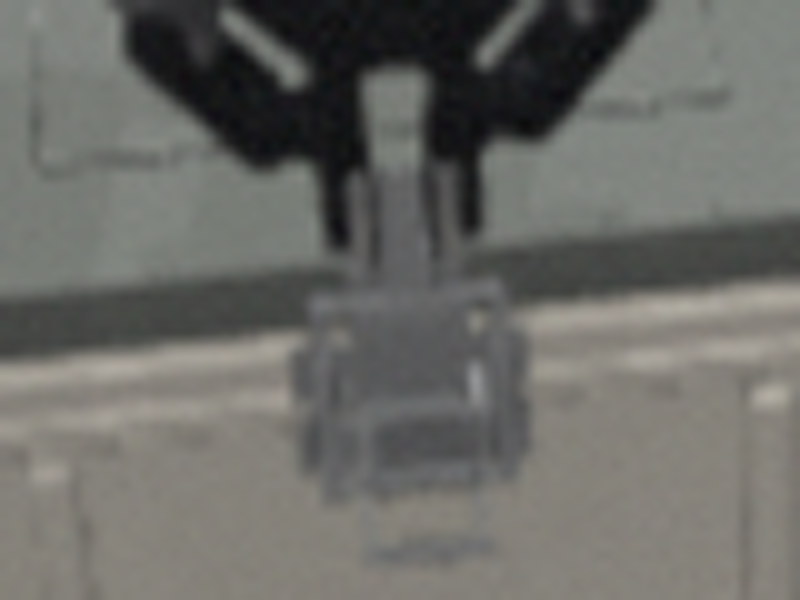

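Moving outward met the lip with a sharp force rise after about 3 mm of free play, so the bar is in the groove. I'll relax, release, retreat and measure the lever.

```bash
python3 - <<'E'
from h import *
f0=np.array([-.25,.28,.15])
p,R=bar_pose(1.5,159.5,np.radians(-13),np.radians(5)); manip.move_l(p,R,.02); print((F()-f0).round(2))
manip.set_gripper(.5); print((F()-f0).round(2))
c=manip.current_ee_pos(); R=manip.current_tcp_rot(); manip.move_l(c-R[:,0]*.07,R,.15)
manip.move_l(W(150,235),rot(.5),.25)
manip.set_gripper(0.0)
print(manip.current_time(), F(), manip.current_ee_pos())
p,d,Wd=cloud("top")
A=(Wd.reshape(-1,3)-P0)@np.column_stack([OUT,Z,YC])*1000
A=A[(A[:,0]>-25)&(A[:,0]<75)&(abs(A[:,2])<28)&(A[:,1]>85)&(A[:,1]<215)]
A=A[A[:,0].argsort()]; print(len(A)); print([x.round().astype(int).tolist() for x in A[A[:,0]>-8][::4]])
ims=[]
for c in("top","side"):
    p,_=manip.grab_frame(c); q=proj(c,[.555,-.07,.15]).astype(int); ims.append(cv2.resize(p[q[1]-30:q[1]+30,q[0]-40:q[0]+40][:,:,::-1],(400,300),interpolation=cv2.INTER_CUBIC))
cv2.imwrite("pics/5.png",np.hstack(ims))
E
```

```text
[-2.76  7.77  4.58]
[ 0.58  0.89 -0.47]
16.4333 [-0.28477951 -0.29998036  0.14959434] [ 0.54897429 -0.1916012   0.2351601 ]
528
[[-7, 193, 6], [-7, 146, 15], [-7, 156, -11], [-6, 162, 9], [-6, 199, -5], [-6, 195, -1], [-5, 121, 17], [-5, 145, 15], [-4, 163, 13], [-4, 196, -3], [-3, 194, 6], [-2, 159, -9], [-1, 178, 7], [-1, 152, 15], [0, 122, 17], [0, 163, 9], [0, 116, 19], [1, 159, 15], [1, 159, 22], [2, 115, -19], [2, 160, -12], [3, 117, 19], [3, 158, 8], [3, 163, -23], [4, 159, -25], [4, 166, 0], [4, 161, -7], [5, 162, 11], [5, 161, 17], [6, 158, -23], [7, 156, -14], [7, 157, -5], [7, 161, 15], [8, 155, 12], [9, 158, -10], [9, 160, 1], [10, 156, 3], [10, 156, 12], [11, 136, -25], [14, 125, 23], [15, 125, -3], [15, 124, 0], [15, 106, 18], [16, 123, 9], [16, 105, -20], [17, 123, -7], [17, 126, 4], [18, 123, 9], [19, 126, -10], [20, 124, -3], [20, 124, 9], [21, 128, -5], [22, 125, -3], [22, 98, -14], [24, 131, 0], [24, 128, 2], [24, 127, 9], [26, 131, -3], [26, 130, -1], [26, 132, 11], [27, 89, 12], [28, 130, -5], [28, 128, -8], [29, 136, -10], [30, 134, 8], [31, 129, -1], [32, 136, 8], [33, 131, -6], [34, 139, 4], [34, 134, -5], [35, 134, 6], [37, 136, -3], [37, 136, 8], [38, 141, -3], [39, 141, 11], [39, 135, -1], [41, 139, -6], [41, 140, 6], [42, 143, -10], [43, 143, 10], [43, 138, 6], [45, 141, -6], [45, 141, 3], [47, 145, -8], [47, 143, -1], [47, 142, 8], [49, 144, 10], [50, 140, -4]]
```

View pics/5.png

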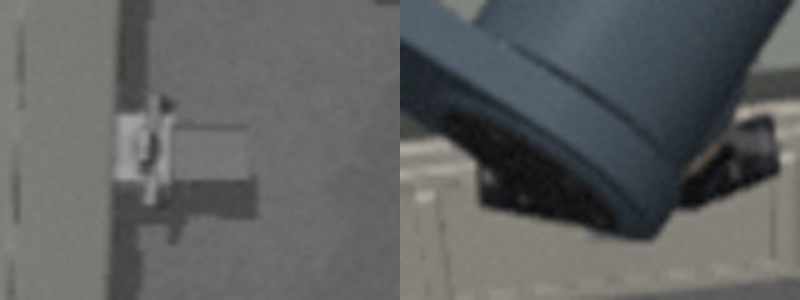

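The bar sits across the middle of the keeper (left image about 155, 150). The lever slopes at e≈0.5, as the model predicts. Now I'll press the lever with closed fingers, tilting with it and feeling the force.

```bash
cat >> h.py <<'E'
def press_pose(e,r=47,gap=0):
    t=np.interp(e,[-.908,.5],[1.0,.32])
    c=np.array([r*np.cos(e)-(2.5+gap)*np.sin(e),115+r*np.sin(e)+(2.5+gap)*np.cos(e)])
    o=c-11*np.array([np.cos(t),-np.sin(t)])
    return W(*o),rot(t)
def run(es,f0,lim,v=.03,base=5):
    for e in es:
        manip.move_l(*press_pose(e),v); f=F()-f0; fn=f@np.array([-np.sin(e),np.cos(e),0])
        print(round(e,3),"q",round(e+.908,3),"fn",fn.round(1),f.round(1),round(manip.current_time(),2))
        if fn>lim or np.linalg.norm(f)>lim+4: print("STOP"); return e
E
python3 - <<'E'
from h import *
q0=manip.current_qpos()
for e in(.5,0,-.5,-.908):
    q=manip.inverse_kinematics(*press_pose(e)); print(e,None if q is None else q.round(2))
p,R=press_pose(.6,gap=25); manip.move_l(p,R,.2); f0=F(); print(f0, manip.current_time())
run(np.arange(.62,.0,-.03),f0,15)
E
```

```text
0.5 [-0.36  0.51  1.68  0.35  1.07 -0.49]
0 [-0.46  0.61  1.66  0.56  1.18 -0.7 ]
-0.5 [-0.53  0.72  1.63  0.72  1.31 -0.86]
-0.908 [-0.57  0.82  1.6   0.84  1.43 -0.95]
[-0.93639324  0.18961372  0.14566334] 17.5
0.62 q 1.528 fn -1.6 [ 1.3 -1.  -0. ] 18.45
0.59 q 1.498 fn -0.6 [1.5 0.3 0.1] 18.7
0.56 q 1.468 fn -0.6 [ 0.5 -0.4 -0.4] 18.95
0.53 q 1.438 fn 0.2 [0.  0.3 0.1] 19.2
0.5 q 1.408 fn -0.4 [ 0.2 -0.4 -0.4] 19.45
0.47 q 1.378 fn 0.5 [ 0.3  0.8 -0.1] 19.7
0.44 q 1.348 fn 2.0 [-1.1  1.7  0.1] 19.95
0.41 q 1.318 fn 1.7 [ 0.   1.9 -0.6] 20.2
0.38 q 1.288 fn 3.2 [ 0.3  3.5 -0.2] 20.45
0.35 q 1.258 fn 1.8 [ 1.2  2.4 -0. ] 20.7
0.32 q 1.228 fn 2.3 [ 1.3  2.8 -0.5] 20.95
0.29 q 1.198 fn 3.2 [ 1.6  3.9 -0.7] 21.2
0.26 q 1.168 fn 3.3 [ 1.3  3.8 -0.8] 21.45
0.23 q 1.138 fn 3.3 [ 0.9  3.6 -0.2] 21.7
0.2 q 1.108 fn 3.0 [ 1.9  3.5 -0.7] 21.95
0.17 q 1.078 fn 2.5 [ 1.4  2.7 -0.5] 22.2
0.14 q 1.048 fn 3.5 [2.5 3.9 0.2] 22.45
0.11 q 1.018 fn 3.8 [ 2.6  4.1 -0.8] 22.7
0.08 q 0.988 fn 2.9 [2.4 3.1 0.2] 22.95
0.05 q 0.958 fn 2.7 [ 2.6  2.9 -1.1] 23.2
0.02 q 0.928 fn 3.0 [ 2.9  3.1 -0.9] 23.45
```

Force stays near friction level (3 N). Before going on, I'll check that the bar is still engaged and the lid is coming down.

```bash
python3 - <<'E'
from h import *
for k in range(2):
  p,d,Wd=cloud("top")
  A=(Wd-P0)@np.column_stack([OUT,Z,YC])*1000
  L=A[(A[...,0]<-25)&(A[...,0]>-45)&(abs(A[...,2])>20)&(abs(A[...,2])<110)&(A[...,1]>140)&(A[...,1]<175)]; print("lid front z",L[:,1].mean(),len(L))
  B=A[(abs(A[...,0])<14)&(A[...,1]>140)&(abs(A[...,2])<30)]; B=B[B[:,0].argsort()]; print([x.round().astype(int).tolist() for x in B[::3]])
D=np.load("pics/top0.npy"); kk=manip.get_calibration("top");K=kk["camera_matrix"];v,u=np.mgrid[0:384,0:512]
X=np.stack([(u-K[0,2])/K[0,0]*D,(v-K[1,2])/K[1,1]*D,D],-1); A=((X-kk["t"])@kk["R"]-P0)@np.column_stack([OUT,Z,YC])*1000
L=A[(A[...,0]<-25)&(A[...,0]>-45)&(abs(A[...,2])>20)&(abs(A[...,2])<110)&(A[...,1]>140)&(A[...,1]<175)]; print("initial",L[:,1].mean())
ims=[]
for c in("top","side"):
    p,_=manip.grab_frame(c); q=proj(c,[.555,-.06,.15]).astype(int); ims.append(cv2.resize(p[q[1]-30:q[1]+30,q[0]-40:q[0]+40][:,:,::-1],(400,300),interpolation=cv2.INTER_CUBIC))
cv2.imwrite("pics/6.png",np.hstack(ims))
E
```

```text
lid front z 156.3411441247942 712
[[-14, 158, -20], [-14, 156, -22], [-14, 153, -27], [-13, 156, -9], [-13, 160, 5], [-13, 159, 9], [-13, 157, 11], [-12, 153, 18], [-11, 149, 25], [-11, 156, -11], [-11, 155, -7], [-11, 155, 2], [-10, 156, 11], [-9, 160, -7], [-9, 155, -9], [-9, 157, -2], [-8, 157, 9], [-8, 155, 13], [-7, 154, -14], [-6, 158, -2], [-6, 157, 0], [-6, 157, 13], [-5, 147, 15], [-4, 155, -14], [-4, 158, 2], [-4, 157, 6], [-3, 156, 13], [-3, 151, 8], [-3, 191, 1], [-2, 155, -14], [-1, 148, -12], [-1, 151, -1], [-1, 152, 4], [-1, 192, -3], [-1, 153, 15], [-1, 149, 10], [0, 190, 7], [1, 151, -10], [1, 155, 8], [1, 155, 11], [1, 154, 15], [1, 191, 1], [2, 190, 3], [2, 156, -19], [2, 153, -21], [3, 155, 8], [3, 155, 15], [4, 171, 7], [4, 158, -21], [4, 158, -12], [5, 152, -10], [5, 158, 17], [6, 157, 19], [7, 152, -15], [7, 153, -6], [7, 156, 6], [8, 150, -8], [8, 147, -10], [9, 159, -12], [9, 155, -6], [10, 158, 10], [10, 154, 1], [10, 155, 12]]
lid front z 156.40366008642306 715
[[-14, 156, -20], [-14, 155, -16], [-13, 155, -9], [-13, 156, 0], [-13, 155, 5], [-13, 155, 9], [-12, 154, 18], [-12, 153, 22], [-11, 159, -7], [-11, 156, -9], [-11, 156, 2], [-10, 154, 7], [-9, 158, -13], [-9, 158, -11], [-9, 158, 2], [-8, 159, 9], [-8, 155, 11], [-7, 156, -11], [-7, 160, 0], [-7, 153, -14], [-6, 157, 7], [-6, 154, 11], [-5, 159, -9], [-4, 161, 2], [-4, 160, 9], [-4, 158, 6], [-3, 192, -5], [-3, 189, -3], [-2, 152, -10], [-2, 149, -12], [-1, 152, -1], [-1, 152, 2], [-1, 151, 6], [-1, 153, 15], [-1, 191, 3], [0, 153, -14], [1, 156, 8], [1, 157, 15], [1, 192, -3], [1, 157, 22], [1, 151, 10], [2, 157, -23], [2, 154, -19], [3, 154, -10], [3, 159, 17], [3, 159, 24], [4, 172, 7], [4, 158, -14], [4, 153, -26], [5, 156, -10], [5, 158, 10], [6, 158, 22], [7, 152, -12], [7, 156, 4], [7, 158, 10], [8, 156, 8], [8, 149, -8], [9, 155, -12], [9, 156, -6], [10, 152, -10], [10, 155, 8], [10, 152, 15]]
initial 159.60696743598007
```

View pics/6.png

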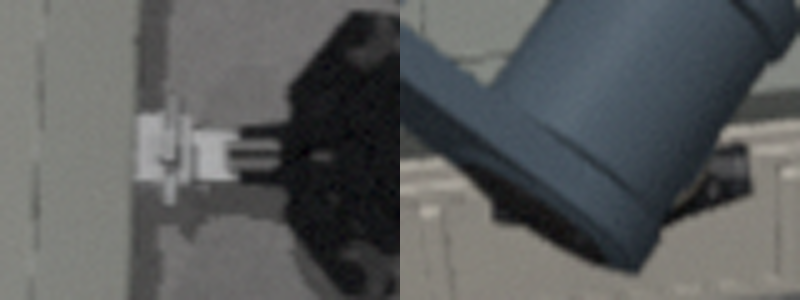

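The bar is still in the groove (left image about 172, 150) and the lid front is down 3.2 mm, so the latch is pulling. I'll continue down to the stop.

```bash
python3 - <<'E'
from h import *
f0=np.array([-.9,.2,.15])
e=run(np.arange(0,-.44,-.03),f0,14)
if e is None: run(np.arange(-.45,-.98,-.015),f0,14,.02)
E
```

```text
0.0 q 0.908 fn 4.8 [ 2.4  4.8 -0.7] 23.9
-0.03 q 0.878 fn 3.9 [ 2.8  3.8 -1.2] 24.15
-0.06 q 0.848 fn 2.4 [ 2.7  2.2 -1.3] 24.4
-0.09 q 0.818 fn 4.1 [ 3.5  3.8 -0. ] 24.65
-0.12 q 0.788 fn 2.6 [ 2.8  2.3 -1.4] 24.9
-0.15 q 0.758 fn 3.7 [ 3.5  3.2 -0.1] 25.15
-0.18 q 0.728 fn 3.5 [ 3.6  2.9 -1.5] 25.4
-0.21 q 0.698 fn 4.4 [ 2.7  3.9 -0.8] 25.65
-0.24 q 0.668 fn 3.4 [ 2.9  2.8 -0.5] 25.9
-0.27 q 0.638 fn 3.2 [ 2.9  2.5 -0.9] 26.15
-0.3 q 0.608 fn 2.5 [ 2.7  1.8 -1.5] 26.4
-0.33 q 0.578 fn 2.6 [ 2.1  2.  -1.4] 26.65
-0.36 q 0.548 fn 2.3 [ 2.3  1.6 -1. ] 26.9
-0.39 q 0.518 fn 2.1 [ 2.3  1.3 -1. ] 27.15
-0.42 q 0.488 fn 2.8 [ 2.7  1.9 -1.5] 27.4
-0.45 q 0.458 fn 2.2 [ 2.6  1.1 -0.5] 27.65
-0.465 q 0.443 fn 3.5 [ 2.6  2.6 -1.7] 27.9
-0.48 q 0.428 fn 3.8 [ 2.5  3.  -0.4] 28.15
-0.495 q 0.413 fn 2.7 [ 3.3  1.3 -0.2] 28.4
-0.51 q 0.398 fn 3.2 [ 2.3  2.4 -1.5] 28.65
-0.525 q 0.383 fn 2.6 [ 3.4  1.1 -0.8] 28.9
-0.54 q 0.368 fn 3.4 [ 2.6  2.3 -1.2] 29.15
-0.555 q 0.353 fn 2.9 [ 1.8  2.3 -1.2] 29.4
-0.57 q 0.338 fn 2.7 [ 2.7  1.5 -1.6] 29.65
-0.585 q 0.323 fn 2.6 [ 2.2  1.6 -2.5] 29.9
-0.6 q 0.308 fn 2.4 [ 2.8  1.  -1.3] 30.15
-0.615 q 0.293 fn 1.8 [ 1.4  1.2 -1.6] 30.4
-0.63 q 0.278 fn 2.2 [ 2.3  1.1 -0.5] 30.65
-0.645 q 0.263 fn 3.1 [ 2.2  2.2 -1.1] 30.9
-0.66 q 0.248 fn 5.0 [ 3.1  3.8 -0.4] 31.15
-0.675 q 0.233 fn 7.8 [4.8 6.2 0.2] 31.4
-0.69 q 0.218 fn 12.5 [7.9 9.7 1.6] 31.65
-0.705 q 0.203 fn 17.8 [11.4 13.7  2.8] 31.9
STOP
```

There is a clear, steep stop at q≈0.25, about 18 N. I'll hold briefly, back off along the tool and verify.

```bash
python3 - <<'E'
from h import *
manip.dwell(.3); print(F())
c=manip.current_ee_pos(); R=manip.current_tcp_rot()
manip.move_l(c-R[:,0]*.02,R,.05); manip.move_l(c-R[:,0]*.08+[0,0,.05],R,.2); 
manip.move_ptp([.35,-.42,.3],rot(0)); print(F(),manip.current_time())
p,d,Wd=cloud("top"); A=(Wd-P0)@np.column_stack([OUT,Z,YC])*1000
L=A[(A[...,0]<-25)&(A[...,0]>-45)&(abs(A[...,2])>20)&(abs(A[...,2])<110)&(A[...,1]>140)&(A[...,1]<175)]; print("lid front z",L[:,1].mean())
for c in("top","side"):
    p,d,Wd=cloud(c); A=(Wd-P0)@np.column_stack([OUT,Z,YC])*1000
    B=A[(A[...,0]>13)&(A[...,0]<60)&(A[...,1]>60)&(A[...,1]<150)&(abs(A[...,2])<10)]; B=B[B[:,0].argsort()]; print(c,[x.round().astype(int).tolist() for x in B[::4]])
e=-.65; print("model upper face",[(r*np.cos(e)-2.5*np.sin(e),115+r*np.sin(e)+2.5*np.cos(e)) for r in(20,53)])
ims=[]
for c in("top","side"):
    p,_=manip.grab_frame(c); q=proj(c,[.555,-.06,.14]).astype(int); ims.append(cv2.resize(p[q[1]-45:q[1]+45,q[0]-60:q[0]+60][:,:,::-1],(400,300),interpolation=cv2.INTER_CUBIC))
cv2.imwrite("pics/7.png",np.hstack(ims))
E
```

```text
[ 9.78174624 13.75565275  2.35241958]
[ 1.07484171 -0.18347117  0.25469995] 34.75
lid front z 155.5081786211866
top [[17, 107, 8], [20, 103, 1], [20, 100, -2], [22, 100, -6], [23, 102, 8], [25, 99, -9], [25, 99, 8], [27, 102, 8], [28, 96, -7], [30, 95, -5], [30, 96, 3], [31, 94, 7], [33, 93, -3], [33, 92, 9], [35, 91, -7], [36, 91, 7], [38, 89, -5], [39, 85, 4], [40, 88, -3], [41, 81, -8], [43, 83, -8], [43, 84, 1], [46, 86, 1], [46, 82, 6]]
side [[13, 147, -10], [15, 111, 8], [15, 106, -5], [16, 110, -7], [18, 106, 3], [19, 103, 3], [20, 106, -10], [21, 106, 9], [22, 98, -1], [23, 107, 1], [24, 101, 1], [24, 106, 9], [25, 99, 2], [26, 104, 9], [27, 95, -8], [28, 100, -6], [29, 94, -5], [30, 93, 8], [31, 97, -3], [32, 95, 5], [34, 92, -2], [35, 93, 0], [36, 92, 8], [37, 90, -10], [38, 92, -7], [39, 90, -2], [40, 89, 9], [40, 90, -9], [42, 89, -6], [43, 92, 6], [43, 78, -9], [44, 80, -3], [45, 87, 7], [47, 84, -6], [48, 82, 2]]
model upper face [(np.float64(17.434641985321214), np.float64(104.88648138165185)), (np.float64(43.705407337440064), np.float64(84.91532999236254))]
```

View pics/7.png

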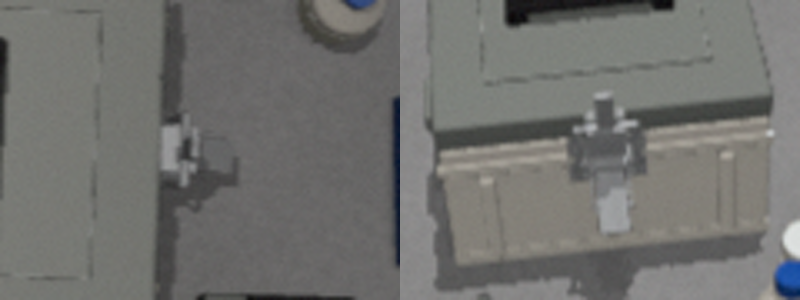

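The lid front is down 4.1 mm, exactly what 5 mm at the edge implies at that spot, and the lever lies at the stop angle. I have time for one quick re-feel with a different contact point, to be sure the hard stop was the lever's pin.

```bash
python3 - <<'E'
import h; from h import *
def pp(e,r=51,gap=0,dt=.2):
    t=np.interp(e,[-.908,.5],[1.0,.32])+dt
    c=np.array([r*np.cos(e)-(2.5+gap)*np.sin(e),115+r*np.sin(e)+(2.5+gap)*np.cos(e)])
    return W(*(c-11*np.array([np.cos(t),-np.sin(t)]))),rot(t)
p,R=pp(-.6,gap=60); manip.move_ptp(p+[0,0,.03],R); manip.move_l(*pp(-.6,gap=6),.15); f0=F(); print(f0,manip.current_time())
for e in np.arange(-.61,-.78,-.015):
    p,R=pp(e); manip.move_l(p,R,.05); f=F()-f0; fn=f@np.array([-np.sin(e),np.cos(e),0]); dp=inplane(manip.current_ee_pos())-inplane(p)
    print(round(e,3),fn.round(1),f.round(1),dp.round(2),round(manip.current_time(),2))
    if fn>17: break
c=manip.current_ee_pos(); R=manip.current_tcp_rot()
manip.move_l(c-R[:,0]*.02,R,.05); manip.move_l(c-R[:,0]*.08+[0,0,.05],R,.2); manip.move_ptp([.35,-.42,.3],rot(0))
p,d,Wd=cloud("top"); A=(Wd-P0)@np.column_stack([OUT,Z,YC])*1000
L=A[(A[...,0]<-25)&(A[...,0]>-45)&(abs(A[...,2])>20)&(abs(A[...,2])<110)&(A[...,1]>140)&(A[...,1]<175)]; print("lid",L[:,1].mean())
B=A[(A[...,0]>17)&(A[...,0]<44)&(A[...,1]>70)&(A[...,1]<120)&(abs(A[...,2])<10)]; print("lever slope",np.arctan(np.polyfit(B[:,0],B[:,1],1)[0]))
print(F(),manip.current_time())
E
```

```text
[-0.46438226 -0.35424868  0.12990931] 37.0917
-0.61 0.9 [ 0.7  0.6 -0.8] [ 0.02  0.15 -0.02] 37.38
-0.625 0.9 [ 1.1  0.4 -1. ] [ 0.09  0.01 -0.01] 37.62
-0.64 0.0 [-0.   0.1  0.3] [ 0.01 -0.1   0.03] 37.88
-0.655 0.5 [-0.2  0.8 -0.6] [ 0.01 -0.09  0.01] 38.12
-0.67 1.1 [ 1.2  0.5 -1. ] [ 0.05  0.06 -0.08] 38.38
-0.685 6.9 [4.4 5.3 0.2] [ 0.27  0.44 -0.16] 38.62
-0.7 11.1 [5.9 9.5 0.7] [ 0.52  0.79 -0.21] 38.88
-0.715 14.5 [ 8.3 12.1  3.3] [ 0.82  1.21 -0.28] 39.12
-0.73 19.6 [12.2 15.4  4.5] [ 1.15  1.62 -0.35] 39.38
lid 155.52442665104212
lever slope -0.6482229301279254
[-0.54573039  0.07163528  0.41427164] 41.9333
```

```bash
python3 -c "
from bench import manip
manip.sign_off(); print(manip.current_time())"
```

```text
the job is handed in; nothing more can be done
the job is handed in; nothing more can be done
```

The case is latched and handed in, at about 42 s on the robot's clock. No verdict is reported back.

**What I did**
- I pinched the thumb tab, swung the loop up, and lowered its bar into the keeper.
- I let go of the tab and pressed the lever down with closed fingers until it met its stop.
- I pressed on the stop a second time from a different contact point, then moved the arm clear.

**Checks**
- **Bar in the groove:** moving outward gave about 3 mm of free play, then a sharp force rise at the lip. The pictures show the bar lying across the keeper.
- **Lever home:** both presses met a firm stop at about the same angle, joint value roughly 0.25. On the second press, the arm was held back about 2 mm of the 2.8 mm commanded past contact. Depth puts the lever at 0.26 after release.
- **Lid tight:** it is down 4.1 mm where I measured it, which matches the expected 5 mm at the front edge.
- **Forces:** readings at the wrist reached about 20 N, on the last press against the stop.
- **Bystanders:** I never touched them on purpose and saw none move in the close-up pictures, but I did not re-measure each one at the end.

No check failed. The stop angle differed slightly between the two presses, by about 0.02 rad, which is within the accuracy of the contact geometry.

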